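# Mesh the juicing cone with the juicer's drive and keep it pressed

## Robot

A 6-joint arm with a two-finger parallel gripper is mounted at the origin on a cart in front of the work surface, level with it; the furniture and walls round the work are solid. World frame = base frame: x ahead of the robot, y to its left, z up, the work surface at z = 0. Lengths are in m, angles in rad, forces in N, time in s.
With the tool pointing down it reaches from about 0.375 to 0.925 m from the base axis. Payload 5.7 kg.
Tool frame: the origin (TCP) lies between the finger pads, 19 mm behind the fingertips; this is the grasp point; z points along the fingers, y is the line along which they close (so a half turn about z gives the same grasp; the last joint's range is limited). The gripper opens to 88 mm and grips with 3 to 60 N. Pads are 20 mm wide; open, the fingers measure 115 mm over their backs; the gripper's body (75 mm by 178 mm) begins 61 mm behind the grasp point.
Start: joints at [1.087, 0.359, 1.51, -0, 1.272, -0.115], TCP at [0.216, 0.56, 0.241] pointing down, gripper open.
Joint ranges: [-2.97, 2.97], [-1.01, 2.36], [0.21, 2.38], [-0.96, 4.11], [0.2, 2.71], [-2.98, 2.98]. Speed limits (rad/s): [2.39, 2.39, 3.14, 3.14, 3.14, 3.14].

## Interface

Orientations are given as a unit quaternion [x, y, z, w].
In Python, from plant import observe, snapshot, get_calibration, hand_in gives the robot as it stands.
- The arm moves only by the tool carry_out, never from a script. Its argument "plan" is a list of rows, each an object of numbers: "dx", "dy", "dz": the shift along the tool's x, y, z in cm; "rx", "ry", "rz": the turn, a rotation vector about the tool's x, y, z in degrees; "gripper": the finger opening in cm, from 0 to 8.78. A call has 1 to 8 rows; each row shifts and turns the commanded pose from where the row before left it, along the tool's axes as they then stand; what a row does not reach is not made up. A row lasts 1/8 s, in which the tool goes at most 62.5 mm and 10.7 degrees, less where a joint would pass 70% of its speed; a pose out of reach is approached as far as the arm can. A call is refused whole if a number of a shift passes 6.25 or a number of a turn 10.7, either way. A call with a gripper value outside its range is refused whole. The fingers move at their own pace and stop on an object; "force" is the grip in N (left out, the last holds). Time passes only in rows, so rows that do not move let the fingers close. It gives the time, the measured TCP pose, the force, the opening and the grip force at its end, in the units of the state.
- observe(): the state, without advancing time (a new reading comes with each control period).
- snapshot(name): name is "side" or "top" or "wrist"; returns (picture, depth): 384x512x3 uint8, red, green, blue; 384x512 float32, m along the optical axis (not along the pixel's ray), 0 where there is no reading.
- get_calibration(name): a dict with "camera_matrix" (3x3 intrinsics, pixels), "rvec" (rotation vector, rad) and "tvec" (3), from world to camera coordinates, as OpenCV has them; the wrist camera has in their place "hand_eye" (4x4, takes a point from camera to tool coordinates, whose origin is the TCP and whose axes are the flange's). Camera axes: x right, y down, z forward; pixel columns grow to the right and rows downward; lengths in m; the calibration is good to about 2 mm. A picture is of the moment at which its call begins: read the wrist's pose just before it. get_calibration takes no time and is no camera call.
- hand_in(): hands the job in; it is judged then, once.
The state is a dict: "t": time; "joints": joint angles; "dq": joint speeds; "tau": joint torques, N m; "position": TCP position; "ee_rot": TCP orientation; "wrist_force": force on the tool from outside, world axes, zero at the start; "torque": the same for the moment, N m; "finger_gap": finger opening in m; "finger_force": force on a finger pad.
Only numpy, scipy, OpenCV 4.12 (cv2) and the standard library are available. Lean on these libraries where they do the work, as an engineer would, in place of code of your own. Each camera call takes 0.05 s, during which the arm holds its last target. There are 200 camera calls.

## Task

Pick up the orange juicing cone and fit it on the electric juicer: turn it until the slots underneath mesh with the four splines of the steel drive shaft, slide it fully home, then keep pressing it down so that the sprung shaft stays pushed well in, as if starting the juicer. Finish while still gripping the cone and pressing; do not let go. The cone is thin plastic, so grip it and push it gently, and leave the other things on the worktop where they are.

Things in the scene. Friction and masses are not known exactly. Their poses are not given: they have to be found in the camera images.
- cone: orange plastic juicing cone, 70 to 140 g, loose, upright on the worktop, bore down. Origin: centre of its underside, z up. Round skirt 66 mm across, 7 mm high; above it a pointed dome, 62.5 mm high in all, with four bold upright fins at +x, -x, +y, -y. It looks and fits the same after a quarter turn. A grip above 40 N cracks it; 15 to 25 N holds it well
- cone_grip (a point): point on the cone's axis 34 mm above its underside, axes as the cone's: a good TCP height to grip from above. The fins are 11 mm wide and reach 46 mm high; the flat outer faces of each facing pair of fins are 48 mm apart (along x or along y): close the fingers on these, tips above the 7 mm skirt
- cone_bore (a point): the mouth of the bore, centre of the cone's underside. The bore is a cross, 28 mm deep: two slots 10.5 mm wide and 29 mm long, along the cone's x and y, so each arm of the cross lies under a fin
- juicer: the white electric juicer base, fixed to the worktop, about 132 mm across and 92 mm high, with a shallow grey bowl on top (inside about 120 mm across) and a small spout at its -x side. Origin: centre of its underside, z up. The drive shaft stands upright at its centre. Wall cabinets hang over the back of the worktop from 0.47 m up: keep the wrist in front of them
- drive_seat (a point): centre of the flat shoulder (28 mm across) of the steel drive shaft, where the cone's underside sits when home; 96 mm above the worktop while not pressed; goes down with the shaft. z up; x and y lie along the splines. The drive stops at any angle and resists turning (0.4 N m): turn the cone to suit it, within about 6 degrees. Unmeshed, the cone stays about 17 mm above the shoulder
- drive_tip (a point): tip of the shaft, 26 mm above the shoulder. Splines: a cross of two upright steel lugs, 25 mm long and 7.5 mm wide, one along this point's x axis and one along y, 16.7 mm high from the shoulder, tops rounded. In their middle a round pilot pin 8 mm thick, tapered to 3 mm at this tip
- drive_shaft (a joint): how far the sprung shaft is pushed down, m: 0 up, 0.006 at its stop. It starts to yield at about 7 N and reaches its stop at about 10 N. More than 30 N between cone and shaft damages them.
- glass_front: green tinted drinking glass, 72 mm across, 127 mm high, right rear; origin at the centre of its underside. Leave it alone.
- mug_1: green and cream mug, 84 mm across without the handle, 91 mm high, to the right; origin at the centre of its underside. Leave it alone.
- carafe: green tinted carafe, 87 mm across, 263 mm high, at the back; origin at the centre of its underside. Leave it alone.
- spice_jar_2: spice jar with a black cap, 41 mm across, 105 mm high, at the back; origin at the centre of its underside. Leave it alone.
- lemon_1: yellow lemon, about 77 x 51 mm, lying on the round wooden board to the left. Leave it alone.
- lime_1: green lime, about 57 x 46 mm, lying on the round wooden board to the left. Leave it alone.
There are look-alikes about, which are no part of the job. Of the things that look like the cone, take the one that is nearest to the robot's base at the start.

How it is judged:
On the way, in this order (a step that is already met when the one before it is completed fails the run):
1. the cone is gripped and lifted clear of the worktop (height (world z) of cone above 0.04 m and contact force between the fingers and cone above 1 N), for 0.1 s.
2. the cone is meshed and home on the shaft's shoulder (z of cone in the frame of drive_seat between -0.004 and 0.003 m and horizontal distance between cone and drive_seat below 0.003 m and angle between cone's own z axis and vertical below 0.08 rad), for 0.2 s.
At the end, for the whole second after the job is handed in: the cone is on the shaft's shoulder (within 3 mm in height, 3 mm of the axis, upright within 0.08 rad), so meshed; the shaft is held over 3 mm down; cone pressing it with over 4 N; fingers still holding the cone (over 4 N, TCP within 70 mm of the centre of its underside) (all of step 2 and value of joint drive_shaft above 0.003 m and contact force between cone and drive_shaft above 4 N and contact force between the fingers and cone above 4 N and distance between the grasp point and cone below 0.07 m); the arm keeps its last pose, push and grip.
It fails at once if the cone is squeezed with a grip above 40 N (contact force between the fingers and cone above 90 N).
It fails at once if the cone is pushed on the shaft with more than 30 N (contact force between cone and drive_shaft above 30 N).
It fails at once if a glass, mug, carafe, spice jar, lemon or lime is moved more than 3 cm (distance of any of glass_front, mug_1, carafe, spice_jar_2, lemon_1, lime_1 from where it was at the start of the episode above 0.03 m).
It also fails if it takes over 45 s, if anything falls off the work surface, if the arm or the gripper's body presses on something with over 40 N, if the wrist force passes 120 N, or if a joint passes its speed limit or range.

## Working session

There is one attempt and no reset: what is moved stays moved. The work goes in short steps, Python scripts to look and compute and a tool call to move; the robot and the scene stay as the last step left them, time stands still between calls to the robot, and variables do not carry over. Pictures are saved under pics/ and viewed, at most 10 in all, crops included, and the job is handed in when it is done.

Besides the shell and the picture viewer there is one more tool, called after "Call:" in YAML: its name, and indented under it one key for each argument. carry_out: Moves the arm, as the interface text tells. Its arguments: {"type":"object","properties":{"plan":{"type":"array"},"force":{"type":"number"}},"required":["plan"]}

```bash
mkdir -p pics; ls
cat > h.py <<'E'
import numpy as np, cv2, pickle
from scipy.spatial.transform import Rotation as R
from plant import observe, snapshot, get_calibration, hand_in
def cam(name, st=None):
    c=get_calibration(name); K=np.array(c["camera_matrix"])
    if "hand_eye" in c:
        T=np.eye(4); T[:3,:3]=R.from_quat(st["ee_rot"]).as_matrix(); T[:3,3]=st["position"]
        M=T@np.array(c["hand_eye"])
    else:
        M=np.eye(4); Rm=cv2.Rodrigues(np.array(c["rvec"],float))[0]
        M[:3,:3]=Rm.T; M[:3,3]=-Rm.T@np.array(c["tvec"],float).ravel()
    return K,M
def plane(K,M,uv,z):
    uv=np.atleast_2d(np.array(uv,float)); d=np.c_[uv,np.ones(len(uv))]@np.linalg.inv(K).T@M[:3,:3].T
    o=M[:3,3]; return o+d*((z-o[2])/d[:,2])[:,None]
def cloud(K,M,dep):
    v,u=np.mgrid[:dep.shape[0],:dep.shape[1]]
    p=np.stack([(u-K[0,2])/K[0,0]*dep,(v-K[1,2])/K[1,1]*dep,dep],-1)
    return p@M[:3,:3].T+M[:3,3]
def shot(name,tag):
    st=observe(); im,d=snapshot(name); K,M=cam(name,st)
    cv2.imwrite(f"pics/{tag}.png",im[...,::-1]); pickle.dump((im,d,K,M,st),open(f"{tag}.pkl","wb"))
    return im,d,K,M,st
E
python3 - <<'E'
from h import *
ims=[]
for n in("top","side","wrist"):
    im,d,K,M,st=shot(n,n+"0"); ims.append(im)
    print(n,M[:3,3].round(3),M[:3,2].round(2),K[0,0])
    P=cloud(K,M,d); hsv=cv2.cvtColor(im,cv2.COLOR_RGB2HSV)
    m=cv2.inRange(hsv,(5,130,100),(20,255,255)); 
    k,l,s,c=cv2.connectedComponentsWithStats(m)
    for i in range(1,k):
        if s[i,4]>80: 
            q=P[(l==i)&(d>0)]
            print(s[i],c[i].round(), np.median(q,0).round(3) if len(q) else 0, q[:,2].max().round(3) if len(q) else 0)
print({k:np.round(v,3) for k,v in observe().items()})
cv2.imwrite("pics/a.png",cv2.resize(np.vstack([np.hstack(ims[:2]),np.hstack([ims[2],ims[2]*0])]),(800,600))[...,::-1])
E
```

```text
pics
top [ 0.478 -0.078  1.545] [ 0.09 -0.01 -1.  ] 430.3392161547876
[ 114  193   69   63 2396] [146. 223.] [0.514 0.32  0.019] 0.03
[331 194  19  19 284] [340. 203.] [ 0.573 -0.362  0.014] 0.066
[239 197  19  19 289] [248. 206.] [ 0.562 -0.039  0.012] 0.066
[207 221  20  20 294] [217. 231.] [0.477 0.072 0.012] 0.063
[329 222  19  19 288] [338. 231.] [ 0.473 -0.353  0.014] 0.065
side [0.241 1.128 0.781] [ 0.23 -0.85 -0.48] 464.66794952485765
[258 156  15  18 142] [264. 163.] [ 0.578 -0.358  0.037] 0.063
[236 200  22  23 343] [246. 212.] [ 0.559 -0.027  0.026] 0.064
[254 224  24  25 387] [266. 237.] [0.474 0.086 0.027] 0.064
[ 179  260  101   70 4806] [231. 296.] [0.501 0.333 0.02 ] 0.05
wrist [0.147 0.587 0.384] [ 0.26 -0.1  -0.96] 337.9535889777595
[ 47 300  15  34 134] [ 53. 317.] [0.172 0.529 0.321] 0.324
[456 300  18  30 151] [465. 314.] [0.205 0.613 0.32 ] 0.323
[ 130  356  107   28 2211] [176. 372.] [0.425 0.359 0.019] 0.021
{'t': np.float64(0.15), 'joints': array([ 1.087,  0.359,  1.511,  0.   ,  1.272, -0.115]), 'dq': array([ 0.   , -0.001, -0.003,  0.   , -0.001, -0.001]), 'tau': array([ 0.0000e+00, -5.1576e+01, -2.7101e+01,  6.7000e-02,  3.1000e-02,
       -0.0000e+00]), 'position': array([0.216, 0.559, 0.241]), 'ee_rot': array([ 0.183,  0.983, -0.001, -0.   ]), 'wrist_force': array([-0.137,  0.534,  0.331]), 'torque': array([-0.037, -0.023, -0.034]), 'finger_force': np.float64(0.0), 'finger_gap': np.float64(0.088)}
```

View pics/a.png

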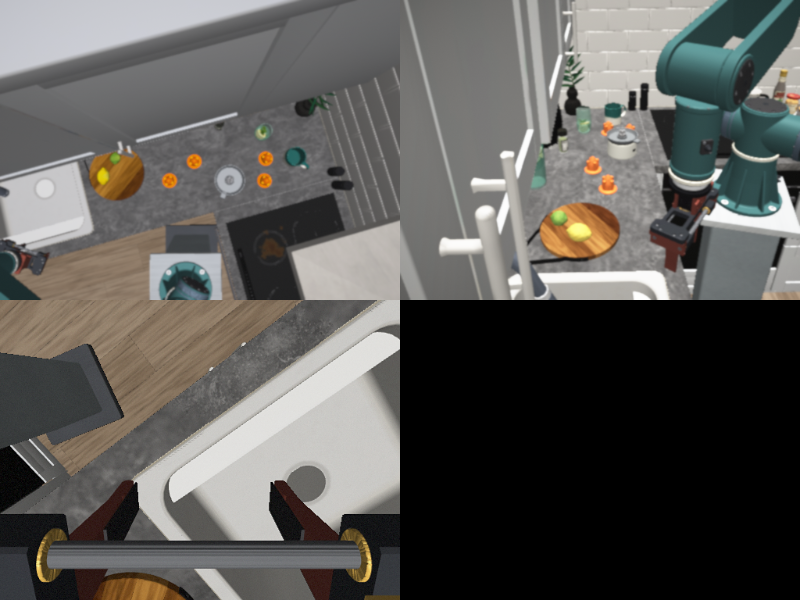

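Four orange cones in the top view, at full-resolution pixels (217,231), (248,206), (340,203) and (338,231). The one at (217,231) lies about 0.48 m from the base and is the nearest (the others are at 0.56 m or more). The white juicer is at about (293,230), with the lemon and lime board at the left. I'll confirm with an enlarged crop and measure centres.

Run:
```python
from h import *
im,d,K,M,st=pickle.load(open("top0.pkl","rb"))
hsv=cv2.cvtColor(im,cv2.COLOR_RGB2HSV); P=cloud(K,M,d)
m=cv2.inRange(hsv,(2,100,80),(22,255,255)); m[:,:190]=0
for c in cv2.findContours(m,0,2)[0]:
    if cv2.contourArea(c)<100: continue
    (e,ax,a)=cv2.minAreaRect(c); q=plane(K,M,e,0.006)[0]
    print("cone",np.round(e,1),q.round(4),"dia",np.mean(ax)/K[0,0]*1.53,"r",np.hypot(*q[:2]).round(3))
# juicer: points with z in 0.05..0.12 round it
b=(P[...,2]>0.082)&(P[...,2]<0.1)&(np.abs(P[...,0]-0.48)<0.15)&(np.abs(P[...,1]+0.21)<0.12)
v,u=np.nonzero(b); pts=P[b]; print(len(u),u.min(),u.max(),v.min(),v.max())
if len(u)>20:
    h=cv2.convexHull(np.c_[u,v].astype(np.float32)); (c,r)=cv2.minEnclosingCircle(h); print("juicer",c,r,plane(K,M,c,0.092),pts.mean(0))
cr=im[185:260,195:360]; cv2.imwrite("pics/b.png",cv2.resize(cr,None,fx=4.8,fy=4.8,interpolation=cv2.INTER_CUBIC)[...,::-1])
```

```text
cone [338.5 230.5] [ 0.4748 -0.3602  0.006 ] dia 0.06755136159736808 r 0.596
cone [216.5 230.5] [0.4788 0.0747 0.006 ] dia 0.06755136159736808 r 0.485
cone [248.5 206.5] [ 0.5633 -0.0396  0.006 ] dia 0.06755136159736808 r 0.565
cone [339.5 202.5] [ 0.5748 -0.3662  0.006 ] dia 0.06755136159736808 r 0.682
392 275 313 211 253
juicer (292.4484558105469, 232.60308837890625) 22.077463150024414 [[ 0.469326   -0.18902664  0.092     ]] [ 0.47075794 -0.19131957  0.08816135]
```

View pics/b.png

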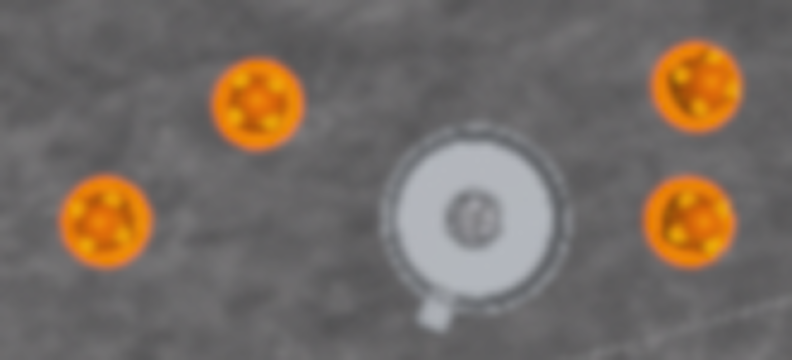

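The crop shows four identical cones. The leftmost, crop (105,222), i.e. full-image (217,231), is the nearest to the base, so it is the target. The juicer shaft is at crop (475,218). Moving the wrist camera above the target.

Call:
carry_out:
  plan:
    - {"dx":-4,"dy":-3.6}
    - {"dx":-4,"dy":-3.6}
    - {"dx":-4,"dy":-3.6}
    - {"dx":-4,"dy":-3.6}
    - {"dx":-4,"dy":-3.6}
    - {"dx":-4,"dy":-3.6}
    - {"dx":-4,"dy":-3.6}
    - {"dx":-4,"dy":-3.6}

```text
invalid input
```

Call:
carry_out:
  plan:
    - {"dx":-4,"dy":-3.6}
    - {"dx":-4,"dy":-3.6}
    - {"dx":0}
    - {"dx":0}

```text
invalid input
```

Run:
```python
from h import *
im,d,K,M,st=shot("wrist","w1"); print(st["t"],st["position"],st["ee_rot"],st["joints"].round(3) if hasattr(st["joints"],"round") else st["joints"])
print(get_calibration("wrist")["hand_eye"])
```

```text
0.15 [0.21606366 0.5592154  0.24070411] [ 1.83344434e-01  9.83048483e-01 -6.73753157e-04 -2.10332939e-04] [ 1.087  0.359  1.511  0.     1.272 -0.115]
[[-7.65862331e-05 -9.61621029e-01 -2.74381104e-01  7.48106271e-02]
 [ 9.99999975e-01 -1.31496479e-04  1.81730983e-04  1.18190512e-03]
 [-2.10836484e-04 -2.74381083e-01  9.61621015e-01 -1.43344523e-01]
 [ 0.00000000e+00  0.00000000e+00  0.00000000e+00  1.00000000e+00]]
```

View pics/w1.png

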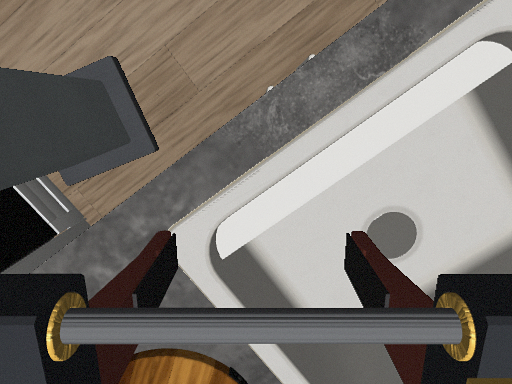

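The move was refused and the view hasn't changed (sink below, board edge at the bottom). I'll give every key in each row.

Call:
carry_out:
  plan:
    - {"dx":-4,"dy":-3.6,"dz":0,"rx":0,"ry":0,"rz":0,"gripper":8.78}
    - {"dx":-4,"dy":-3.6,"dz":0,"rx":0,"ry":0,"rz":0,"gripper":8.78}
    - {"dx":-4,"dy":-3.6,"dz":0,"rx":0,"ry":0,"rz":0,"gripper":8.78}
    - {"dx":-4,"dy":-3.6,"dz":0,"rx":0,"ry":0,"rz":0,"gripper":8.78}
    - {"dx":-4,"dy":-3.6,"dz":0,"rx":0,"ry":0,"rz":0,"gripper":8.78}
    - {"dx":-4,"dy":-3.6,"dz":0,"rx":0,"ry":0,"rz":0,"gripper":8.78}
    - {"dx":-4,"dy":-3.6,"dz":0,"rx":0,"ry":0,"rz":0,"gripper":8.78}
    - {"dx":-4,"dy":-3.6,"dz":0,"rx":0,"ry":0,"rz":0,"gripper":8.78}

```text
t: 1.2
position: [0.4115, 0.174, 0.2415]
ee_rot: [0.183, 0.983, 0.0, 0.0]
wrist_force: [0.4, 1.5, -0.1]
finger_gap: 0.0878
finger_force: 0.0
```

Call:
carry_out:
  plan:
    - {"dx":-4,"dy":-3.6,"dz":0,"rx":0,"ry":0,"rz":0,"gripper":8.78}
    - {"dx":-4,"dy":-3.6,"dz":0,"rx":0,"ry":0,"rz":0,"gripper":8.78}
    - {"dx":0,"dy":0,"dz":0,"rx":0,"ry":0,"rz":0,"gripper":8.78}
    - {"dx":0,"dy":0,"dz":0,"rx":0,"ry":0,"rz":0,"gripper":8.78}

```text
t: 1.7
position: [0.4591, 0.0799, 0.2411]
ee_rot: [0.184, 0.983, 0.0, -0.001]
wrist_force: [0.1, 0.2, 0.0]
finger_gap: 0.0879
finger_force: 0.0
```

Run:
```python
from h import *
im,d,K,M,st=shot("wrist","w2"); print(st["t"],st["position"],st["ee_rot"],np.round(st["joints"],3))
```

```text
1.7 [0.45905721 0.07990347 0.24112321] [ 1.83870112e-01  9.82950385e-01  1.39002245e-04 -5.50162804e-04] [ 2.400e-02  1.650e-01  1.787e+00  1.000e-03  1.190e+00 -1.178e+00]
```

View pics/w2.png

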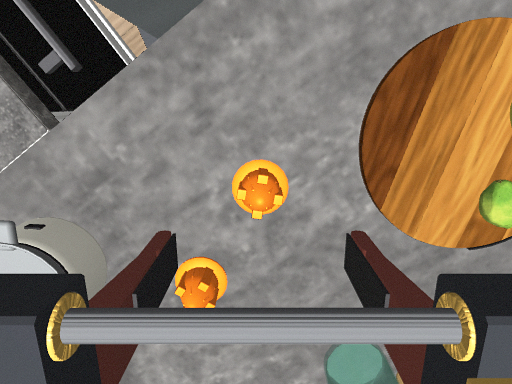

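The target cone is at (260,188), with four bright fin tops near (263,180), (242,195), (279,200) and (257,214). The second cone is at (200,285), and the juicer's edge is at the left. Next I'll measure the fin yaw and the centre.

```bash
cat > fin.py <<'E'
from h import *
def fins(tag,c0,show=True):
    im,d,K,M,st=pickle.load(open(tag+".pkl","rb")); P=cloud(K,M,d)
    hsv=cv2.cvtColor(im,cv2.COLOR_RGB2HSV)
    near=(np.hypot(P[...,0]-c0[0],P[...,1]-c0[1])<0.045)&(d>0)
    o=cv2.inRange(hsv,(2,100,60),(35,255,255))>0
    # skirt
    m=(near&o).astype(np.uint8)*255
    sk=near&o&(P[...,2]<0.012); hull=cv2.convexHull(np.argwhere(sk)[:,::-1].astype(np.float32))[:,0]
    w=plane(K,M,hull,0.007)[:,:2]; A=np.c_[2*w,np.ones(len(w))]; s=np.linalg.lstsq(A,(w**2).sum(1),rcond=None)[0]
    print("skirt c",s[:2].round(4),"r",np.sqrt(s[2]+s[:2]@s[:2]).round(4))
    q=P[near&o]; f=q[(q[:,2]>0.0435)&(q[:,2]<0.0475)]
    r=f[:,:2]-s[:2]; rr=np.hypot(*r.T); k=rr>0.012; a=np.arctan2(r[k,1],r[k,0])
    print("fin pts",k.sum(),"r",rr[k].mean().round(4),"yaw deg mod90", (np.degrees(np.angle(np.exp(4j*a).mean()))/4).round(2),"coh",abs(np.exp(4j*a).mean()).round(2))
    t=near&o&(P[...,2]>0.0425)&(P[...,2]<0.049)&(np.hypot(P[...,0]-s[0],P[...,1]-s[1])>0.011)
    n,l,S,C=cv2.connectedComponentsWithStats(t.astype(np.uint8))
    for i in range(1,n):
        if S[i,4]>8: 
            e=plane(K,M,C[i],0.046)[0]; v=e[:2]-s[:2]; print(C[i].round(1),S[i,4],e.round(4),np.hypot(*v).round(4),np.degrees(np.arctan2(v[1],v[0])).round(1))
if __name__=="__main__": fins("w2",(0.479,0.075))
E
python3 fin.py
```

```text
skirt c [0.4792 0.072 ] r 0.0334
fin pts 480 r 0.0184 yaw deg mod90 -30.12 coh 0.56
[259.4 194.7] 562 [0.4765 0.0732 0.046 ] 0.003 157.2
```

Run:
```python
from h import *
im,d,K,M,st=pickle.load(open("w2.pkl","rb"))
for p in [(263,180),(242,195),(279,200),(257,214),(260,190),(260,168)]: print(p,cv2.cvtColor(im,cv2.COLOR_RGB2HSV)[p[1],p[0]],d[p[1],p[0]])
hsv=cv2.cvtColor(im,cv2.COLOR_RGB2HSV)
c=np.array([0.4792,0.072])
for lo in (18,20,21):
    m=cv2.inRange(hsv,(lo,100,180),(35,255,255)); m[:155]=0; m[225:]=0; m[:,:228]=0; m[:,292:]=0
    n,l,S,C=cv2.connectedComponentsWithStats(m); E=[]
    for i in range(1,n):
        if 25<S[i,4]<250:
            e=plane(K,M,C[i],0.046)[0,:2]; v=e-c; print(lo,C[i].round(1),S[i,4],e.round(4),np.hypot(*v).round(4),np.degrees(np.arctan2(v[1],v[0])).round(1)); E.append(e)
    if len(E)==4:
        E=np.array(E); a=np.arctan2(*(E-E.mean(0)).T[::-1]); print("centre",E.mean(0),"yaw",np.degrees(np.angle(np.exp(4j*a).mean()))/4)
cv2.imwrite("pics/c.png",cv2.resize(im[150:230,215:305],None,fx=6,fy=6,interpolation=cv2.INTER_CUBIC)[...,::-1])
```

```text
(263, 180) [ 26 180 255] 0.34581968
(242, 195) [ 25 184 255] 0.3517144
(279, 200) [ 25 187 255] 0.35242316
(257, 214) [ 25 188 255] 0.35658062
(260, 190) [ 15 214 253] 0.3413512
(260, 168) [ 10 224 138] 0.37869135
18 [262.3 179. ] 81 [0.4619 0.082 ] 0.02 149.9
18 [258.7 200.5] 69 [0.4821 0.0702] 0.0034 -31.5
20 [262.3 179. ] 78 [0.462 0.082] 0.0199 149.9
20 [259.1 201. ] 34 [0.4827 0.0705] 0.0038 -23.8
20 [256.6 214.3] 70 [0.4954 0.0627] 0.0186 -30.0
21 [262.3 179.1] 77 [0.462 0.082] 0.0199 149.8
21 [276.  202.1] 99 [0.4902 0.0865] 0.0182 52.9
21 [256.8 214.3] 68 [0.4955 0.0628] 0.0187 -29.6
```

View pics/c.png

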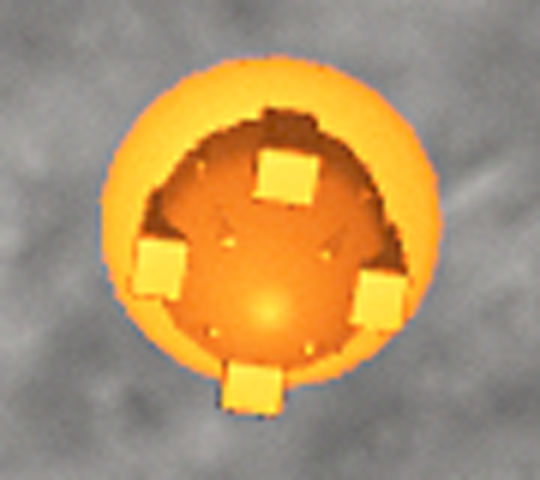

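The crop shows the four fin tops clearly. The opposite pair at full-image (262.3,179.1) and (256.7,214.3) gives a centre of (0.479,0.072) and a yaw of −29.8° (mod 90), which agrees with the skirt fit (r = 33.4 mm). Before grasping I'll look at the shaft while nothing blocks the view.

Call:
carry_out:
  plan:
    - {"dx":-1.9,"dy":-5.1,"dz":0,"rx":0,"ry":0,"rz":0,"gripper":8.78}
    - {"dx":-1.9,"dy":-5.1,"dz":0,"rx":0,"ry":0,"rz":0,"gripper":8.78}
    - {"dx":-1.9,"dy":-5.1,"dz":0,"rx":0,"ry":0,"rz":0,"gripper":8.78}
    - {"dx":-1.9,"dy":-5.1,"dz":0,"rx":0,"ry":0,"rz":0,"gripper":8.78}
    - {"dx":-1.9,"dy":-5.1,"dz":0,"rx":0,"ry":0,"rz":0,"gripper":8.78}
    - {"dx":0,"dy":0,"dz":0,"rx":0,"ry":0,"rz":0,"gripper":8.78}
    - {"dx":0,"dy":0,"dz":0,"rx":0,"ry":0,"rz":0,"gripper":8.78}

```text
t: 2.62
position: [0.456, -0.1906, 0.2411]
ee_rot: [0.183, 0.983, 0.001, -0.001]
wrist_force: [0.4, 0.7, -0.4]
finger_gap: 0.0876
finger_force: 0.0
```

Run:
```python
from h import *
im,d,K,M,st=shot("wrist","w3"); print(st["t"],st["position"],st["ee_rot"],np.round(st["joints"],3))
Mi=np.linalg.inv(M); p=K@(Mi[:3,:3]@np.array([0.47,-0.19,0.1])+Mi[:3,3]); u,v=(p[:2]/p[2]).astype(int); print(u,v)
a=im[max(0,v-50):v+50,max(0,u-60):u+60]
cv2.imwrite("pics/d.png",np.hstack([cv2.resize(im,(400,300)),cv2.resize(a,(400,300),interpolation=cv2.INTER_CUBIC)])[...,::-1])
```

```text
2.625 [ 0.45604017 -0.19061552  0.24110874] [ 1.82893655e-01  9.83132392e-01  5.52082792e-04 -5.53475746e-04] [-5.360e-01  2.070e-01  1.732e+00  1.000e-03  1.204e+00 -1.739e+00]
265 204
```

View pics/d.png

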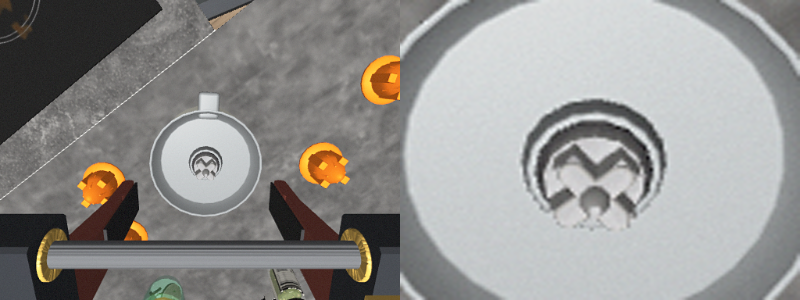

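The juicer is centred near (263,205), spout up. The enlarged right half shows the shaft with its splines lying diagonally in the image (about ±45°). Next I'll measure the axis and spline yaw.

Run:
```python
from h import *
im,d,K,M,st=pickle.load(open("w3.pkl","rb")); P=cloud(K,M,d)
c=np.array([0.47,-0.19])
def fit(w):
    s=np.linalg.lstsq(np.c_[2*w,np.ones(len(w))],(w**2).sum(1),rcond=None)[0]; return s[:2],np.sqrt(s[2]+s[:2]@s[:2])
near=(np.hypot(P[...,0]-c[0],P[...,1]-c[1])<0.09)&(d>0)
for z0,z1 in((0.085,0.1),):
    b=near&(P[...,2]>z0)&(P[...,2]<z1)
    h=cv2.convexHull(np.argwhere(b)[:,::-1].astype(np.float32))[:,0]; w=plane(K,M,h,0.092)[:,:2]
    for _ in range(3):
        cc,r=fit(w); e=abs(np.hypot(*(w-cc).T)-r); w=w[e<max(0.002,np.median(e)*2)]
    print("rim",cc.round(4),r.round(4),len(w))
b=near&(np.hypot(P[...,0]-c[0],P[...,1]-c[1])<0.02)
print(np.histogram(P[b][:,2],np.arange(0.06,0.13,0.004)))
t=P[b&(P[...,2]>0.1095)&(P[...,2]<0.1145)]; print("lug pts",len(t),t.mean(0).round(4))
tip=P[b&(P[...,2]>0.117)]; print("tip",len(tip),tip.mean(0).round(4), P[b][:,2].max())
# lug tops: yaw about rim centre / joint fit of centre
from scipy.optimize import least_squares
xy=t[:,:2]
best=None
for y0 in range(0,90,5):
    def f(p):
        v=xy-p[:2]; ca,sa=np.cos(p[2]),np.sin(p[2]); q=np.c_[v@[ca,sa],v@[-sa,ca]]
        return np.minimum(abs(q[:,0]),abs(q[:,1]))
    s=least_squares(f,[*cc,np.radians(y0)],loss="soft_l1",f_scale=0.002)
    if best is None or s.cost<best.cost: best=s
print("cross",best.x[:2].round(4),np.degrees(best.x[2])%90,np.sqrt(2*best.cost/len(xy)))
r=xy-best.x[:2]; rr=np.hypot(*r.T); k=rr>0.006; a=np.arctan2(r[k,1],r[k,0]); print("4fold",np.degrees(np.angle(np.exp(4j*a).mean()))/4%90,abs(np.exp(4j*a).mean()),rr.max())
# rectified picture at plane z=0.112
N=np.array([[x,y] for y in np.linspace(.02,-.02,200) for x in np.linspace(-.02,.02,200)])+cc
W=np.c_[N,np.full(len(N),0.1122)]; Mi=np.linalg.inv(M); p=(W@Mi[:3,:3].T+Mi[:3,3])@K.T; p=(p[:,:2]/p[:,2:]).astype(np.float32).reshape(200,200,2)
rec=cv2.remap(im,p[...,0],p[...,1],cv2.INTER_CUBIC)
hm=np.clip((cv2.remap(P[...,2].astype(np.float32),p[...,0],p[...,1],cv2.INTER_NEAREST)-0.09)/0.035,0,1)
cv2.imwrite("pics/e.png",cv2.resize(np.hstack([rec[...,::-1],cv2.cvtColor((hm*255).astype(np.uint8),8)]),(800,400)))
```

```text
rim [ 0.4785 -0.1957] 0.0653 34
(array([  0,   0,   0,  29, 439,  86, 300, 106, 118, 129,  53,  52, 196,
       157,  34,  20,   0]), array([0.06 , 0.064, 0.068, 0.072, 0.076, 0.08 , 0.084, 0.088, 0.092,
       0.096, 0.1  , 0.104, 0.108, 0.112, 0.116, 0.12 , 0.124, 0.128]))
lug pts 301 [ 0.4773 -0.1953  0.1119]
tip 44 [ 0.4775 -0.1954  0.1198] 0.12243373396047263
cross [ 0.4774 -0.1953] 18.75456596599983 0.001720333589483344
4fold 18.70824183882066 0.593425000603229 0.0129062361763547
```

View pics/e.png

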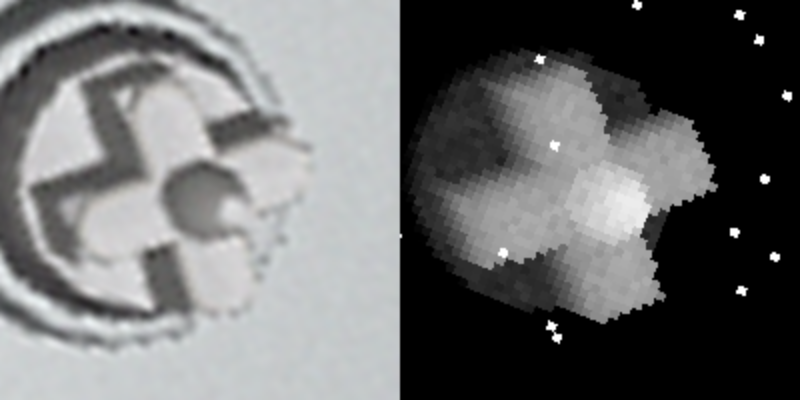

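Both lobes of the spline cross show in the rectified view (400 px = 40 mm). The ends at (95,225)–(295,165) and (165,90)–(218,300) give a yaw of about 17° (mod 90) and a centre of about (0.478,−0.195). Next I'll turn the tool to that yaw here and re-measure, which separates hand-eye bias from the true axis.

Call:
carry_out:
  plan:
    - {"dx":0,"dy":0,"dz":0,"rx":0,"ry":0,"rz":10.4,"gripper":8.78}
    - {"dx":0,"dy":0,"dz":0,"rx":0,"ry":0,"rz":10.4,"gripper":8.78}
    - {"dx":0,"dy":0,"dz":0,"rx":0,"ry":0,"rz":10.4,"gripper":8.78}
    - {"dx":0,"dy":0,"dz":0,"rx":0,"ry":0,"rz":10.4,"gripper":8.78}
    - {"dx":0,"dy":0,"dz":0,"rx":0,"ry":0,"rz":10.4,"gripper":8.78}
    - {"dx":0,"dy":0,"dz":0,"rx":0,"ry":0,"rz":0,"gripper":8.78}
    - {"dx":0,"dy":0,"dz":0,"rx":0,"ry":0,"rz":0,"gripper":8.78}

```text
t: 3.55
position: [0.4563, -0.1913, 0.2414]
ee_rot: [0.594, 0.805, 0.0, -0.0]
wrist_force: [0.3, -0.1, 0.2]
finger_gap: 0.0874
finger_force: 0.0
```

```bash
cat > drv.py <<'E'
from h import *
from scipy.optimize import least_squares
def fit(w):
    s=np.linalg.lstsq(np.c_[2*w,np.ones(len(w))],(w**2).sum(1),rcond=None)[0]; return s[:2],np.sqrt(s[2]+s[:2]@s[:2])
def drv(tag):
    im,d,K,M,st=pickle.load(open(tag+".pkl","rb")); P=cloud(K,M,d); c=np.array([0.478,-0.1955])
    r=np.hypot(P[...,0]-c[0],P[...,1]-c[1]); near=(r<0.085)&(d>0)
    b=near&(P[...,2]>0.085)&(P[...,2]<0.1)
    w=plane(K,M,cv2.convexHull(np.argwhere(b)[:,::-1].astype(np.float32))[:,0],0.092)[:,:2]
    for _ in range(4):
        cc,rad=fit(w); e=abs(np.hypot(*(w-cc).T)-rad); w=w[e<max(0.0015,np.median(e)*2)]
    t=P[near&(r<0.016)&(P[...,2]>0.1095)&(P[...,2]<0.1145)][:,:2]
    def f(p):
        v=t-p[:2]; ca,sa=np.cos(p[2]),np.sin(p[2]); return np.minimum(abs(v@[ca,sa]),abs(v@[-sa,ca]))
    s=min((least_squares(f,[*c,np.radians(y)],loss="soft_l1",f_scale=0.002) for y in range(0,90,10)),key=lambda s:s.cost)
    tip=P[near&(r<0.016)&(P[...,2]>0.1195)]
    print(tag,"tool yaw",np.degrees(2*np.arctan2(st["ee_rot"][1],st["ee_rot"][0]))-90,"rim",cc.round(4),rad.round(4),"cross",s.x[:2].round(4),(np.degrees(s.x[2])%90).round(1),"tip",len(tip),tip.mean(0).round(4))
drv("w3")
im,d,K,M,st=shot("wrist","w4"); print(st["t"],st["position"],st["ee_rot"],np.round(st["joints"],3)); drv("w4")
E
python3 drv.py
```

```text
w3 tool yaw 68.92328828249165 rim [ 0.4785 -0.1957] 0.0653 cross [ 0.4774 -0.1953] 18.9 tip 21 [ 0.478  -0.1954  0.1215]
3.55 [ 0.45632371 -0.19126737  0.24139945] [ 5.93635608e-01  8.04733962e-01  2.16313763e-06 -1.22624395e-04] [-0.537  0.207  1.731  0.     1.204 -0.836]
w4 tool yaw 17.169141941477065 rim [ 0.4784 -0.1957] 0.0653 cross [ 0.4778 -0.1948] 19.2 tip 20 [ 0.4783 -0.1951  0.1215]
```

The two yaws agree within 0.5 mm, so the bias is negligible: drive axis (0.478,−0.195), spline yaw about 18°. Going back to the cone now and turning to 60°.

Call:
carry_out:
  plan:
    - {"dx":4.9,"dy":2,"dz":0,"rx":0,"ry":0,"rz":0,"gripper":8.78}
    - {"dx":4.9,"dy":2,"dz":0,"rx":0,"ry":0,"rz":0,"gripper":8.78}
    - {"dx":4.9,"dy":2,"dz":0,"rx":0,"ry":0,"rz":0,"gripper":8.78}
    - {"dx":4.9,"dy":2,"dz":0,"rx":0,"ry":0,"rz":0,"gripper":8.78}
    - {"dx":4.9,"dy":2,"dz":0,"rx":0,"ry":0,"rz":0,"gripper":8.78}
    - {"dx":0,"dy":0,"dz":0,"rx":0,"ry":0,"rz":-10.7,"gripper":8.78}
    - {"dx":0,"dy":0,"dz":0,"rx":0,"ry":0,"rz":-10.7,"gripper":8.78}
    - {"dx":0,"dy":0,"dz":0,"rx":0,"ry":0,"rz":-10.7,"gripper":8.78}

```text
t: 4.6
position: [0.4807, 0.0716, 0.2414]
ee_rot: [0.346, 0.938, -0.0, -0.0]
wrist_force: [0.3, -0.4, -0.2]
finger_gap: 0.0878
finger_force: 0.0
```

Call:
carry_out:
  plan:
    - {"dx":0,"dy":0,"dz":0,"rx":0,"ry":0,"rz":-10.7,"gripper":8.78}
    - {"dx":0,"dy":0,"dz":5,"rx":0,"ry":0,"rz":0,"gripper":8.78}
    - {"dx":0,"dy":0,"dz":5,"rx":0,"ry":0,"rz":0,"gripper":8.78}
    - {"dx":0,"dy":0,"dz":0,"rx":0,"ry":0,"rz":0,"gripper":8.78}
    - {"dx":0,"dy":0,"dz":0,"rx":0,"ry":0,"rz":0,"gripper":8.78}

```text
t: 5.22
position: [0.4817, 0.0711, 0.1425]
ee_rot: [0.261, 0.965, 0.0, 0.001]
wrist_force: [0.1, 0.1, 0.6]
finger_gap: 0.0879
finger_force: 0.0
```

Run:
```python
from h import *
from fin import fins
im,d,K,M,st=shot("wrist","w5"); print(st["t"],st["position"],np.degrees(2*np.arctan2(st["ee_rot"][1],st["ee_rot"][0]))-90,st["ee_rot"])
fins("w5",(0.479,0.072))
hsv=cv2.cvtColor(im,cv2.COLOR_RGB2HSV); m=cv2.inRange(hsv,(22,120,200),(35,255,255))
n,l,S,C=cv2.connectedComponentsWithStats(m)
for i in range(1,n):
    if S[i,4]>60: print(C[i].round(1),S[i,4],plane(K,M,C[i],0.046)[0,:2].round(4))
```

```text
5.225 [0.4817302  0.07109912 0.14253321] 59.722707008348436 [2.61155633e-01 9.65296565e-01 1.03527002e-04 5.16339425e-04]
skirt c [0.4781 0.0727] r 0.0326
fin pts 944 r 0.0182 yaw deg mod90 -30.28 coh 0.56
[258.3 198. ] 1095 [0.4763 0.0738 0.046 ] 0.0021 148.7
[247.8 167.8] 284 [0.453  0.0787]
[258. 176.] 143 [0.4619 0.082 ]
[232.1 201.5] 130 [0.4689 0.0557]
[284.  201.5] 132 [0.4883 0.0889]
[258.4 226.2] 126 [0.4956 0.0626]
[200.5 299.9] 250 [ 0.5267 -0.0099]
[469.1 351.6] 107 [0.6838 0.1597]
[ 51.9 352.2] 99 [ 0.5055 -0.1464]
[215.7 357.6] 74 [ 0.5803 -0.0294]
```

The fin tops give a centre of (0.4787,0.0723) and a yaw of 59.7°, which matches the tool. Descending to grip height and closing.

Call:
carry_out:
  plan:
    - {"dx":0.3,"dy":0,"dz":4,"rx":0,"ry":0,"rz":0,"gripper":8.78}
    - {"dx":0,"dy":0,"dz":4,"rx":0,"ry":0,"rz":0,"gripper":8.78}
    - {"dx":0,"dy":0,"dz":2.8,"rx":0,"ry":0,"rz":0,"gripper":8.78}
    - {"dx":0,"dy":0,"dz":0,"rx":0,"ry":0,"rz":0,"gripper":8.78}
    - {"dx":0,"dy":0,"dz":0,"rx":0,"ry":0,"rz":0,"gripper":4}
    - {"dx":0,"dy":0,"dz":0,"rx":0,"ry":0,"rz":0,"gripper":4}
    - {"dx":0,"dy":0,"dz":0,"rx":0,"ry":0,"rz":0,"gripper":4}
    - {"dx":0,"dy":0,"dz":0,"rx":0,"ry":0,"rz":0,"gripper":4}
  force: 20

```text
t: 6.28
position: [0.4786, 0.0725, 0.0339]
ee_rot: [0.262, 0.965, 0.0, 0.0]
wrist_force: [0.2, 0.2, -0.3]
finger_gap: 0.0516
finger_force: 0.0
```

Call:
carry_out:
  plan:
    - {"dx":0,"dy":0,"dz":0,"rx":0,"ry":0,"rz":0,"gripper":4}
    - {"dx":0,"dy":0,"dz":0,"rx":0,"ry":0,"rz":0,"gripper":4}
    - {"dx":0,"dy":0,"dz":0,"rx":0,"ry":0,"rz":0,"gripper":4}

```text
t: 6.65
position: [0.4785, 0.0725, 0.0337]
ee_rot: [0.262, 0.965, -0.0, 0.0]
wrist_force: [-0.1, 0.6, 6.1]
finger_gap: 0.0477
finger_force: 20.0
```

Gripped: 47.7 mm gap, 20 N. Lifting and re-measuring the cone in the hand.

Call:
carry_out:
  plan:
    - {"dx":0,"dy":0,"dz":-2,"rx":0,"ry":0,"rz":0,"gripper":4}
    - {"dx":0,"dy":0,"dz":-5,"rx":0,"ry":0,"rz":0,"gripper":4}
    - {"dx":0,"dy":0,"dz":-5,"rx":0,"ry":0,"rz":0,"gripper":4}
    - {"dx":0,"dy":0,"dz":-5,"rx":0,"ry":0,"rz":0,"gripper":4}
    - {"dx":0,"dy":0,"dz":0,"rx":0,"ry":0,"rz":0,"gripper":4}
    - {"dx":0,"dy":0,"dz":0,"rx":0,"ry":0,"rz":0,"gripper":4}

```text
t: 7.4
position: [0.4776, 0.0725, 0.2027]
ee_rot: [0.262, 0.965, -0.0, -0.001]
wrist_force: [0.8, -0.3, -1.0]
finger_gap: 0.0481
finger_force: 20.0
```

```bash
cat > held.py <<'E'
from h import *
import sys
im,d,K,M,st=shot("wrist",sys.argv[1]); p=np.array(st["position"]); print(st["t"],p,"yaw",np.degrees(2*np.arctan2(st["ee_rot"][1],st["ee_rot"][0]))-90,st["wrist_force"],st["finger_gap"],st["finger_force"])
P=cloud(K,M,d); T=R.from_quat(st["ee_rot"]).as_matrix(); Q=(P-p)@T
hsv=cv2.cvtColor(im,cv2.COLOR_RGB2HSV); m=cv2.inRange(hsv,(22,100,190),(35,255,255)); m[(np.hypot(Q[...,0],Q[...,1])>0.04)|(abs(Q[...,2])>0.05)]=0
n,l,S,C=cv2.connectedComponentsWithStats(m)
for i in range(1,n):
    if S[i,4]>40:
        q=(plane(K,M,C[i],p[2]+0.012)[0]-p)@T; print(C[i].round(1),S[i,4],"tool mm",(q*1e3).round(1),"depth med",(np.median(Q[l==i],0)*1e3).round(1))
sk=(cv2.inRange(hsv,(2,100,60),(35,255,255))>0)&(Q[...,2]>0.023)&(Q[...,2]<0.036)&(np.hypot(Q[...,0],Q[...,1])<0.045)
q=Q[sk]; print("skirt pts",len(q))
top=q[(q[:,2]<0.03)]; A=np.c_[top[:,:2],np.ones(len(top))]; print("skirt plane tilt deg",np.degrees(np.linalg.lstsq(A,top[:,2],rcond=None)[0][:2]),"z",np.median(top[:,2]))
E
python3 held.py w6
```

```text
7.4 [0.47756238 0.07253729 0.20265435] yaw 59.670835450710854 [ 0.80409987 -0.34932045 -1.02428481] 0.04810990896309459 19.999920129776
[251.8 210.6] 1276 tool mm [ 31.9  -2.4 -12. ] depth med [20.7 -5.9 25.7]
[260.5 240. ] 372 tool mm [ 19.    1.2 -12. ] depth med [ 19.1   1.  -12.3]
[216.1 281. ] 343 tool mm [ -0.3 -18.1 -12. ] depth med [  0.  -18.1 -12.4]
[304.6 280.9] 343 tool mm [ -0.2  20.4 -12. ] depth med [  0.   20.4 -12.4]
skirt pts 2837
skirt plane tilt deg [4.23434166 0.01270215] z 0.026273116077853587
```

View pics/w6.png

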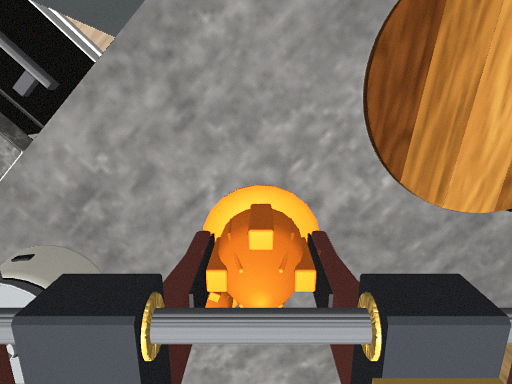

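The picture shows the cone held between the fingers: the front fin at (260,240), the side fins at (216,281) and (305,281). It is level, and its centre is within about 1 mm of the tool axis. Carrying it over the juicer and turning it to 18°.

Call:
carry_out:
  plan:
    - {"dx":-2.7,"dy":-4.6,"dz":0,"rx":0,"ry":0,"rz":0,"gripper":4}
    - {"dx":-2.7,"dy":-4.6,"dz":0,"rx":0,"ry":0,"rz":0,"gripper":4}
    - {"dx":-2.7,"dy":-4.6,"dz":0,"rx":0,"ry":0,"rz":0,"gripper":4}
    - {"dx":-2.7,"dy":-4.6,"dz":0,"rx":0,"ry":0,"rz":0,"gripper":4}
    - {"dx":-2.7,"dy":-4.6,"dz":0,"rx":0,"ry":0,"rz":0,"gripper":4}
    - {"dx":0,"dy":0,"dz":0,"rx":0,"ry":0,"rz":10.4,"gripper":4}
    - {"dx":0,"dy":0,"dz":0,"rx":0,"ry":0,"rz":10.4,"gripper":4}
    - {"dx":0,"dy":0,"dz":0,"rx":0,"ry":0,"rz":10.4,"gripper":4}

```text
t: 8.45
position: [0.4773, -0.1938, 0.201]
ee_rot: [0.514, 0.858, -0.0, -0.002]
wrist_force: [-0.4, -0.1, -0.8]
finger_gap: 0.0478
finger_force: 20.0
```

Call:
carry_out:
  plan:
    - {"dx":0,"dy":0,"dz":0,"rx":0,"ry":0,"rz":10.4,"gripper":4}
    - {"dx":0,"dy":0,"dz":3,"rx":0,"ry":0,"rz":0,"gripper":4}
    - {"dx":0,"dy":0,"dz":0,"rx":0,"ry":0,"rz":0,"gripper":4}
    - {"dx":0,"dy":0,"dz":0,"rx":0,"ry":0,"rz":0,"gripper":4}

```text
t: 8.95
position: [0.4782, -0.1939, 0.1727]
ee_rot: [0.587, 0.809, -0.0, -0.001]
wrist_force: [0.9, 0.7, -0.0]
finger_gap: 0.0475
finger_force: 20.0
```

```bash
python3 held.py w7
python3 - <<'E'
from h import *
im,d,K,M,st=pickle.load(open("w7.pkl","rb")); P=cloud(K,M,d); print(K[0,2],K[1,2])
T=R.from_quat(st["ee_rot"]).as_matrix()
from scipy.optimize import least_squares
c=np.array([0.478,-0.1955]); r=np.hypot(P[...,0]-c[0],P[...,1]-c[1])
b=(r<0.075)&(P[...,2]>0.085)&(P[...,2]<0.1)&(d>0)
cn,_=cv2.findContours(b.astype(np.uint8),cv2.RETR_EXTERNAL,cv2.CHAIN_APPROX_NONE)
w=plane(K,M,max(cn,key=cv2.contourArea)[:,0],0.092)[:,:2]; w=w[abs(np.hypot(*(w-c).T)-0.0653)<0.005]
s=least_squares(lambda p:np.hypot(*(w-p).T)-0.0653,c,loss="soft_l1",f_scale=0.0005); print("rim",s.x.round(4),len(w),"fixed r; rms",np.sqrt((s.fun**2).mean()))
hsv=cv2.cvtColor(im,cv2.COLOR_RGB2HSV); o=(cv2.inRange(hsv,(2,100,60),(35,255,255))>0)
z=st["position"][2]-0.027; m=o&(np.hypot(P[...,0]-c[0],P[...,1]-c[1])<0.05)&(P[...,2]>z-0.012)
cn,_=cv2.findContours(m.astype(np.uint8),cv2.RETR_EXTERNAL,cv2.CHAIN_APPROX_NONE)
w=plane(K,M,max(cn,key=cv2.contourArea)[:,0],z-0.005)[:,:2]; p0=np.array(st["position"][:2]); w=w[(abs(np.hypot(*(w-p0).T)-0.033)<0.004)]; q=(np.c_[w,np.zeros(len(w))]-np.r_[p0,0])@T; w=w[q[:,0]>0.005]
s=least_squares(lambda p:np.hypot(*(w-p).T)-0.033,p0,loss="soft_l1",f_scale=0.0005); print("skirt",s.x.round(4),len(w),"tool",((np.r_[s.x-p0,0])@T).round(4),np.sqrt((s.fun**2).mean()))
E
```

```text
8.95 [ 0.47819231 -0.19389447  0.17272491] yaw 18.07948044781152 [ 0.9327699   0.67332897 -0.03335365] 0.047472979104125755 19.999899566173553
[243.7 208.4] 43 tool mm [ 33.7  -6.  -11.9] depth med [22.  -7.7 25.1]
[260.5 239.9] 370 tool mm [ 19.8   0.9 -12. ] depth med [ 20.    0.9 -12.3]
[216.1 280.6] 265 tool mm [  0.8 -18.4 -12. ] depth med [  1.  -18.3 -12.2]
[303.3 279.2] 186 tool mm [  1.4  19.5 -12. ] depth med [  1.9  19.2 -12.3]
skirt pts 2844
skirt plane tilt deg [ 4.21866196 -0.00519738] z 0.02624721856405482
260.605556366573 197.38367332573324
rim [ 0.4784 -0.196 ] 405 fixed r; rms 0.0017310345621324766
skirt [ 0.4791 -0.194 ] 179 tool [-0.0003  0.0008 -0.    ] 0.0009103284476718801
```

View pics/w7.png

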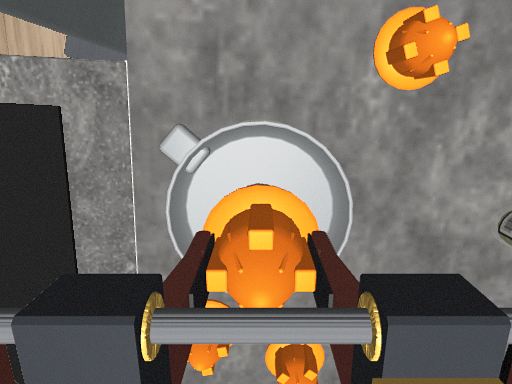

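The cone is held over the bowl. The rim spans u ≈ 167–353 and the skirt u ≈ 203–319, so it is almost concentric sideways. Checking the residual offset.

Run:
```python
from h import *
from scipy.optimize import least_squares
for t in ("w3","w4","w5","w6","w7"):
    im,d,K,M,st=pickle.load(open(t+".pkl","rb")); T=np.eye(4); T[:3,:3]=R.from_quat(st["ee_rot"]).as_matrix(); T[:3,3]=st["position"]
    H=np.linalg.inv(T)@M; print(t,(H[:3,3]*1e3).round(2),H[:3,2].round(4),H[:3,0].round(4))
    if t in("w4","w7"):
        # rim outer edge in image by grey->edges, robust, in tool frame, zc=0.092
        P=cloud(K,M,d); c=np.array([0.478,-0.1953]); r=np.hypot(P[...,0]-c[0],P[...,1]-c[1])
        b=((r<0.085)&(P[...,2]>0.05)&(d>0)).astype(np.uint8); cn,_=cv2.findContours(b,0,1)
        uv=max(cn,key=cv2.contourArea)[:,0]; uv=uv[uv[:,1]<(190 if t=="w7" else 230)]
        w=plane(K,M,uv,0.092)[:,:2]; w=w[abs(np.hypot(*(w-c).T)-0.066)<0.004]
        s=least_squares(lambda p:np.hypot(*(w-p[:2]).T)-p[2],[*c,0.066],loss="soft_l1",f_scale=0.0004)
        print("  rim",s.x.round(4),len(w),"rms",np.sqrt((s.fun**2).mean()).round(5),"tool",((np.r_[s.x[:2]-st["position"][:2],0])@T[:3,:3]*1e3).round(2))
```

```text
w3 [  74.81    1.18 -143.34] [-2.744e-01  2.000e-04  9.616e-01] [-1.e-04  1.e+00 -2.e-04]
w4 [  75.82    0.89 -143.34] [-2.741e-01  4.000e-04  9.617e-01] [-1.e-04  1.e+00 -5.e-04]
  rim [ 0.478  -0.1953  0.066 ] 0 rms nan tool [-10.25  19.52  -0.  ]
w5 [  75.      1.2  -143.34] [-2.743e-01  2.000e-04  9.616e-01] [-1.e-04  1.e+00 -3.e-04]
w6 [  75.      1.2  -143.34] [-2.743e-01  2.000e-04  9.616e-01] [-1.e-04  1.e+00 -3.e-04]
w7 [  75.8     0.91 -143.34] [-2.741e-01  4.000e-04  9.617e-01] [-1.e-04  1.e+00 -5.e-04]
  rim [ 0.4783 -0.1957  0.0652] 204 rms 0.00081 tool [-1.77 -0.45 -0.  ]<stdin>:13: RuntimeWarning: Mean of empty slice.
  ret = ret.dtype.type(ret / rcount)
```

The calibration offset turns out to be a constant in the world frame (about +0.6, +1.0 mm), so the true axis is about (0.4775,−0.1964). The cone is centred on the TCP. Correcting and approaching to just above the tip.

Call:
carry_out:
  plan:
    - {"dx":-0.22,"dy":-0.14,"dz":0,"rx":0,"ry":0,"rz":0,"gripper":4}
    - {"dx":0,"dy":0,"dz":1.3,"rx":0,"ry":0,"rz":0,"gripper":4}
    - {"dx":0,"dy":0,"dz":0,"rx":0,"ry":0,"rz":0,"gripper":4}
    - {"dx":0,"dy":0,"dz":0,"rx":0,"ry":0,"rz":0,"gripper":4}

```text
t: 9.5
position: [0.4778, -0.1966, 0.1602]
ee_rot: [0.587, 0.809, -0.0, -0.0]
wrist_force: [0.4, 0.6, -1.0]
finger_gap: 0.0478
finger_force: 20.0
```

Call:
carry_out:
  plan:
    - {"dx":0,"dy":0,"dz":0.5,"rx":0,"ry":0,"rz":0,"gripper":4}
    - {"dx":0,"dy":0,"dz":0.5,"rx":0,"ry":0,"rz":0,"gripper":4}
    - {"dx":0,"dy":0,"dz":0,"rx":0,"ry":0,"rz":0,"gripper":4}

```text
t: 9.88
position: [0.4776, -0.1965, 0.1499]
ee_rot: [0.587, 0.809, -0.0, -0.001]
wrist_force: [-0.3, -0.9, -1.6]
finger_gap: 0.0477
finger_force: 20.0
```

Call:
carry_out:
  plan:
    - {"dx":0,"dy":0,"dz":0.2,"rx":0,"ry":0,"rz":0,"gripper":4}
    - {"dx":0,"dy":0,"dz":0.2,"rx":0,"ry":0,"rz":0,"gripper":4}
    - {"dx":0,"dy":0,"dz":0.1,"rx":0,"ry":0,"rz":0,"gripper":4}
    - {"dx":0,"dy":0,"dz":0,"rx":0,"ry":0,"rz":0,"gripper":4}

```text
t: 10.38
position: [0.478, -0.1967, 0.1453]
ee_rot: [0.587, 0.809, -0.0, -0.0]
wrist_force: [-1.2, -0.5, -0.4]
finger_gap: 0.0481
finger_force: 20.0
```

Call:
carry_out:
  plan:
    - {"dx":0,"dy":0,"dz":0.2,"rx":0,"ry":0,"rz":0,"gripper":4}
    - {"dx":0,"dy":0,"dz":0.2,"rx":0,"ry":0,"rz":0,"gripper":4}
    - {"dx":0,"dy":0,"dz":0,"rx":0,"ry":0,"rz":0,"gripper":4}

```text
t: 10.75
position: [0.4779, -0.1966, 0.1412]
ee_rot: [0.587, 0.809, -0.0, -0.0]
wrist_force: [0.3, -0.0, -0.6]
finger_gap: 0.0476
finger_force: 20.0
```

No force with the underside 5 mm below the spline tops, so it is meshed. Continuing.

Call:
carry_out:
  plan:
    - {"dx":0,"dy":0,"dz":0.3,"rx":0,"ry":0,"rz":0,"gripper":4}
    - {"dx":0,"dy":0,"dz":0.3,"rx":0,"ry":0,"rz":0,"gripper":4}
    - {"dx":0,"dy":0,"dz":0.3,"rx":0,"ry":0,"rz":0,"gripper":4}
    - {"dx":0,"dy":0,"dz":0,"rx":0,"ry":0,"rz":0,"gripper":4}

```text
t: 11.25
position: [0.4778, -0.1966, 0.132]
ee_rot: [0.587, 0.809, -0.0, -0.0]
wrist_force: [0.3, -0.7, -0.7]
finger_gap: 0.0478
finger_force: 20.0
```

Call:
carry_out:
  plan:
    - {"dx":0,"dy":0,"dz":0.15,"rx":0,"ry":0,"rz":0,"gripper":4}
    - {"dx":0,"dy":0,"dz":0.15,"rx":0,"ry":0,"rz":0,"gripper":4}
    - {"dx":0,"dy":0,"dz":0,"rx":0,"ry":0,"rz":0,"gripper":4}
    - {"dx":0,"dy":0,"dz":0,"rx":0,"ry":0,"rz":0,"gripper":4}

```text
t: 11.75
position: [0.4781, -0.1968, 0.1297]
ee_rot: [0.587, 0.809, -0.0, 0.0]
wrist_force: [-1.8, 1.1, 3.9]
finger_gap: 0.0479
finger_force: 20.0
```

Seated at the expected height (0.130) with force rising. Pressing gently with a 25 N grip.

Call:
carry_out:
  plan:
    - {"dx":0,"dy":0,"dz":0,"rx":0,"ry":0,"rz":0,"gripper":4}
    - {"dx":0,"dy":0,"dz":0.1,"rx":0,"ry":0,"rz":0,"gripper":4}
    - {"dx":0,"dy":0,"dz":0.1,"rx":0,"ry":0,"rz":0,"gripper":4}
    - {"dx":0,"dy":0,"dz":0,"rx":0,"ry":0,"rz":0,"gripper":4}
    - {"dx":0,"dy":0,"dz":0,"rx":0,"ry":0,"rz":0,"gripper":4}
  force: 25

```text
t: 12.38
position: [0.4782, -0.1968, 0.1278]
ee_rot: [0.587, 0.809, -0.0, 0.0]
wrist_force: [-1.1, 0.0, 6.6]
finger_gap: 0.0476
finger_force: 25.0
```

Call:
carry_out:
  plan:
    - {"dx":0,"dy":0,"dz":0.1,"rx":0,"ry":0,"rz":0,"gripper":4}
    - {"dx":0,"dy":0,"dz":0.1,"rx":0,"ry":0,"rz":0,"gripper":4}
    - {"dx":0,"dy":0,"dz":0,"rx":0,"ry":0,"rz":0,"gripper":4}
    - {"dx":0,"dy":0,"dz":0,"rx":0,"ry":0,"rz":0,"gripper":4}

```text
t: 12.88
position: [0.4782, -0.1968, 0.1259]
ee_rot: [0.587, 0.809, -0.0, 0.0]
wrist_force: [-1.4, 0.6, 8.2]
finger_gap: 0.0479
finger_force: 25.0
```

Call:
carry_out:
  plan:
    - {"dx":0,"dy":0,"dz":0.1,"rx":0,"ry":0,"rz":0,"gripper":4}
    - {"dx":0,"dy":0,"dz":0,"rx":0,"ry":0,"rz":0,"gripper":4}
    - {"dx":0,"dy":0,"dz":0,"rx":0,"ry":0,"rz":0,"gripper":4}
    - {"dx":0,"dy":0,"dz":0,"rx":0,"ry":0,"rz":0,"gripper":4}

```text
t: 13.38
position: [0.4782, -0.1968, 0.125]
ee_rot: [0.587, 0.809, -0.0, 0.0]
wrist_force: [-2.1, 1.2, 8.2]
finger_gap: 0.0483
finger_force: 25.0
```

```bash
python3 held.py w8
python3 - <<'E'
from h import *
print(np.mean([ (snapshot("wrist"),observe()["wrist_force"])[1] for _ in range(4)],0), observe()["position"])
E
```

```text
13.375 [ 0.47816731 -0.1967868   0.12497454] yaw 18.069799005731994 [-2.13582279  1.1793743   8.16607453] 0.048268179888710294 25.001210868358612
[260.2 239.5] 324 tool mm [ 20.    0.8 -12. ] depth med [ 20.3   0.7 -12.4]
[215.8 276.2] 107 tool mm [  2.9 -18.4 -12. ] depth med [  3.2 -18.3 -12.4]
[301.5 276. ] 66 tool mm [  3.   18.6 -12. ] depth med [  3.4  18.4 -12.2]
skirt pts 2832
skirt plane tilt deg [4.08042469 0.00444925] z 0.02627030541499205
[-2.14396704  1.05201547  8.59498019] [ 0.47815282 -0.19679084  0.12499026]
```

The cone hasn't slipped in the grip (fin top still 12.3 mm above the TCP). Its underside is at about 0.091 m, so the shaft is about 5 mm down, with about 9 N of push. Handing in.

```bash
python3 -c "
from plant import hand_in
print(hand_in())"
```

```text
the job is handed in; nothing more can be done
None
```

The cone nearest the base is meshed and home on the drive shaft, held at a 25 N grip and pressed with about 9 N so the shaft sits about 5 mm down; I handed the job in at about 13.6 s, and `hand_in` returned no verdict.

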